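Fetch the walnut mallet from the packed crate and make the chopping block ready

TASK

Get the chopping block ready for splitting: first clear the brown offcut off the block into the blue tray, laid down inside it. Then draw the walnut mallet with the red handle out of the tightly packed leaning crate and stand it upright, head down, wholly on the chopping block beside the billet, setting it down before you let go of it. Leave the other mallets in their places in the crate, and the billet and the other things on the bench where they are.

Things in the scene. Friction and masses are not known exactly. Their poses are not given: they have to be found in the camera images.
- walnut_center (a point): The mallet to fetch: walnut head, brass bands, red handle; round, 150 mm long, 0.3 kg, head down in the crate's middle row (left, centre or right). Heights from its flat foot: head 60 mm in diameter to 64 mm, narrowing to 27 at 76; handle 26 to 27 mm from there to its rounded top. This point: on its axis, 75 mm above the foot; z runs from head to handle.
- crate: Slatted wooden crate, fixed, 203 mm square. Origin on the table under the middle of its floor, z up. The box leans 25 degrees towards its -x: the mallets stand along (-0.423, 0, 0.906) in this frame. Rim 55 mm above the inner floor, about level with the heads' shoulders. It holds 3 x 3 mallets 60.5 mm apart, heads touching all round; 32 mm free between handles, more on the diagonals.
- block: Round chopping block, fixed, 230 mm in diameter, 60 mm high, flat top with rounded rim. Origin under its centre on the table, z up.
- offcut_center (a point): Loose brown wooden offcut lying on the chopping block: 36 mm (x) x 95 mm (y) x 28 mm (z, up), about 70 g. This point is its centre.
- billet_center (a point): Loose pale billet standing on the chopping block, split down the middle: 40 mm (x) x 75 mm (y) x 55 mm (z, up), 150 g. This point is its centre. It stays.
- tray: Blue open offcut tray, fixed, 190 mm (x) x 125 mm (y) x 45 mm high outside, walls and floor 6 mm thick. Origin under its centre on the table, z up.
- tin: Wax tin, 68 mm in diameter, 50 mm high, loose; a bystander. Origin at the centre of its underside.
- screwdriver: Screwdriver lying at the back of the bench; a bystander.
- gauge: Small wooden marking gauge, 130 mm long, 62 mm high, at the side near the robot; a bystander.
- beech1_center (a point): One of the eight other mallets, all of pale beech, same shape and size as the walnut one and standing in the crate the same way. This point is its centre on its axis, 75 mm above its foot; z along it from head to handle.
- beech2_center (a point): One of the eight other mallets, all of pale beech, same shape and size as the walnut one and standing in the crate the same way. This point is its centre on its axis, 75 mm above its foot; z along it from head to handle.
- beech3_center (a point): One of the eight other mallets, all of pale beech, same shape and size as the walnut one and standing in the crate the same way. This point is its centre on its axis, 75 mm above its foot; z along it from head to handle.
- beech4_center (a point): One of the eight other mallets, all of pale beech, same shape and size as the walnut one and standing in the crate the same way. This point is its centre on its axis, 75 mm above its foot; z along it from head to handle.
- beech5_center (a point): One of the eight other mallets, all of pale beech, same shape and size as the walnut one and standing in the crate the same way. This point is its centre on its axis, 75 mm above its foot; z along it from head to handle.
- beech6_center (a point): One of the eight other mallets, all of pale beech, same shape and size as the walnut one and standing in the crate the same way. This point is its centre on its axis, 75 mm above its foot; z along it from head to handle.
- beech7_center (a point): One of the eight other mallets, all of pale beech, same shape and size as the walnut one and standing in the crate the same way. This point is its centre on its axis, 75 mm above its foot; z along it from head to handle.
- beech8_center (a point): One of the eight other mallets, all of pale beech, same shape and size as the walnut one and standing in the crate the same way. This point is its centre on its axis, 75 mm above its foot; z along it from head to handle.

How it is judged:
On the way, in this order (a step that is already met when the one before it is completed fails the run):
1. the offcut lies inside the tray, let go (x of offcut_center in the frame of tray between -0.085 and 0.085 m and y of offcut_center in the frame of tray between -0.053 and 0.053 m and z of offcut_center in the frame of tray below 0.034 m and contact force between the fingers and offcut below 0.1 N and linear speed of offcut below 0.05 m/s), for 0.2 s.
2. the walnut mallet is drawn out of the crate (distance between walnut_center and crate above 0.19 m and contact force between the fingers and walnut above 0.5 N and contact force between walnut and crate below 0.1 N), for 0.1 s.
3. the walnut mallet stands upright on the block while still held (horizontal distance between walnut_center and block below 0.085 m and angle between walnut_center's own z axis and vertical below 0.08 rad and height (world z) of walnut_center between 0.128 and 0.142 m and contact force between walnut and block above 0.2 N and contact force between the fingers and walnut above 0.3 N), for 0.1 s.
At the end, for the whole second after the job is handed in: Walnut mallet at rest on the block, released, upright within 4.5 degrees, its axis within 85 mm of the block's; offcut lying on the tray's floor (centre below 34 mm); the eight other mallets within 35 mm, and the billet, tin, screwdriver and gauge within 30 mm, of where they began (horizontal distance between walnut_center and block below 0.085 m and angle between walnut_center's own z axis and vertical below 0.08 rad and height (world z) of walnut_center between 0.128 and 0.142 m and linear speed of walnut below 0.03 m/s and contact force between the fingers and walnut below 0.1 N and contact force between walnut and block above 0.2 N and x of offcut_center in the frame of tray between -0.085 and 0.085 m and y of offcut_center in the frame of tray between -0.053 and 0.053 m and z of offcut_center in the frame of tray below 0.034 m and contact force between the fingers and offcut below 0.1 N and distance of each of beech1_center, beech2_center, beech3_center, beech4_center, beech5_center, beech6_center, beech7_center, beech8_center from where it was at the start of the episode below 0.035 m and distance of each of billet_center, tin, screwdriver, gauge from where it was at the start of the episode below 0.03 m); the robot touches nothing.
It fails at once if another mallet is pulled or pushed more than 35 mm from its place (distance of any of beech1_center, beech2_center, beech3_center, beech4_center, beech5_center, beech6_center, beech7_center, beech8_center from where it was at the start of the episode above 0.035 m).
It fails at once if the billet or a bystander is moved more than 30 mm (distance of any of billet_center, tin, screwdriver, gauge from where it was at the start of the episode above 0.03 m).
It also fails if it takes over 61 s, if anything falls off the work surface, if the arm or the gripper's body presses on something with over 40 N, if the wrist force passes 120 N, or if a joint passes its speed limit or range.

ROBOT

A 6-joint arm with a two-finger parallel gripper is mounted at the origin on the work surface. World frame = base frame: x ahead of the robot, y to its left, z up, the work surface at z = 0. Lengths are in m, angles in rad, forces in N, time in s.
With the tool pointing down it reaches from about 0.325 to 0.9 m from the base axis. Payload 6.1 kg.
Tool frame: the origin (TCP) lies at the very end of the fingers, on their centre line; the grasp point (between the pads) lies 19 mm behind it; y points along the fingers, z is the direction in which the jaws open and shut, and the axes are right-handed (so a half turn about y gives the same grasp; the last joint's range is limited). The gripper opens to 85 mm and grips with 20 to 120 N. Pads are 22 mm wide; open, the fingers measure 114 mm over their backs; the gripper's body (76 mm by 85 mm) begins 54 mm behind the grasp point. The pads swing forward as they close: fully open they stand 13 mm farther back than shut.
Start: joints at [-1.278, 0.22, 1.526, -0, 1.395, -0.126], TCP at [0.254, -0.571, 0.231] pointing down, gripper open.
Joint ranges: [-2.98, 2.98], [-0.91, 2.08], [0.09, 2.57], [-1.24, 4.39], [0.2, 2.65], [-2.68, 2.68]. Speed limits (rad/s): [2.57, 2.57, 3.01, 3.14, 3.14, 3.14].

INTERFACE

Orientations are given as a rotation vector (axis times angle).
In Python, from cell import robot gives the robot as it stands.
- The arm moves only by the tool jog_arm, never from a script. Its arguments are lists of equal length, an entry for each row: "delta_pos": the shift along the tool's x, y, z in mm, a list of three; "turn": the turn, a rotation vector about the tool's x, y, z in degrees, a list of three; "jaw": the closure, from 0 (fully open) to 1 (shut). A call has exactly 8 rows; each row shifts and turns the pose as measured when the row begins, along the tool's axes as they then stand; what a row does not reach is not made up. A row lasts 1/12 s, in which the tool goes at most 41.7 mm and 7.16 degrees, less where a joint would pass 70% of its speed; a pose out of reach is approached as far as the arm can. A call is refused whole if a number of a shift passes 41.7 or a number of a turn 7.16, either way. A call with a gripper value outside its range is refused whole. The fingers move at their own pace and stop on an object; the grip force is fixed at half the most. Time passes only in rows, so rows that do not move let the fingers close, or fill a call up. It gives the time, the measured TCP pose, the force and the opening at its end, in the units of the state.
- robot.observe(): the state, without advancing time (a new reading comes with each control period).
- robot.snapshot(name): name is "scene" or "top"; returns the picture (420x560x3 uint8, blue, green, red); there is no depth.
- robot.camera_model(name): a dict with "vfov" (degrees; the focal length in pixels is half the picture's height over the tangent of half this angle, whatever the lens; pixels are square), "cx", "cy" (the principal point, pixels), "position" and "attitude" of the camera in the world. Camera axes: x right, y down, z forward; pixel columns grow to the right and rows downward; lengths in m; the calibration is good to about 2 mm. A picture is of the moment at which its call begins. camera_model takes no time and is no camera call.
- robot.job_done(): hands the job in, once; it reports no verdict.
The state is a dict: "time": time; "q": joint angles; "qd": joint speeds; "effort": joint torques, N m; "eef_pos": TCP position; "ee_rot": TCP orientation; "wrist_force": force on the tool from outside, world axes, zero at the start; "ft_torque": the same for the moment, N m; "opening": finger opening in m.
Only numpy, scipy, OpenCV 4.12 (cv2) and the standard library are available. Lean on these libraries where they do the work, as an engineer would, in place of code of your own. Each camera call takes 0.05 s, during which the arm holds its last target. There are 200 camera calls.

## Working session

There is one attempt and no reset: what is moved stays moved. The work goes in short steps, Python scripts to look and compute and a tool call to move; the robot and the scene stay as the last step left them, time stands still between calls to the robot, and variables do not carry over. Pictures are saved under pics/ and viewed, about 8 in all and at most 12, crops included, and the job is handed in when it is done.

Besides the shell and the picture viewer there is one more tool, called after "Emit:" by a JSON object that holds its "fn" and its "kwargs". jog_arm: Moves the arm, as the interface text tells. Its arguments: {"type":"object","properties":{"delta_pos":{"type":"array","items":{"type":"array","items":{"type":"number"}}},"turn":{"type":"array","items":{"type":"array","items":{"type":"number"}}},"jaw":{"type":"array","items":{"type":"number"}}},"required":["delta_pos","turn","jaw"]}

```bash
ls; mkdir -p pics; python3 - <<'E'
from cell import robot
import cv2
for n in("scene","top"):
    cv2.imwrite(f"pics/{n}0.png",robot.snapshot(n)); print(n,robot.camera_model(n))
print(robot.observe())
E
```

```text
pics
scene {'vfov': 49.97488070887593, 'cx': 274.2157187353528, 'cy': 217.18064724021815, 'position': array([ 1.1841308, -0.3502803,  1.0627125]), 'attitude': array([-2.16362292, -1.47999463,  0.43804849])}
top {'vfov': 54.508558516996445, 'cx': 277.53840764944636, 'cy': 211.182623121074, 'position': array([ 0.48153903, -0.11322939,  1.14078064]), 'attitude': array([-2.17419485,  2.15042644, -0.12187732])}
{'time': 0.1, 'q': array([-1.27811688e+00,  2.21169247e-01,  1.52751271e+00, -6.73894116e-08,
        1.39471533e+00, -1.26047454e-01]), 'qd': array([ 0.00142041, -0.00142387, -0.00168465,  0.00074804,  0.00104738,
       -0.00027797]), 'effort': array([ 1.59498122e-03, -4.98241317e+01, -3.90547836e+01, -2.39786086e-04,
        5.67714073e-03,  2.53048961e-05]), 'eef_pos': array([ 0.25398777, -0.5704543 ,  0.23028655]), 'ee_rot': array([-0.4231026 ,  1.99239623, -1.98873654]), 'wrist_force': array([-0.27845211, -0.33773875,  0.20882611]), 'ft_torque': array([0.03017491, 0.00545003, 0.00383517]), 'opening': 0.08533236568478177}
```

View pics/scene0.png

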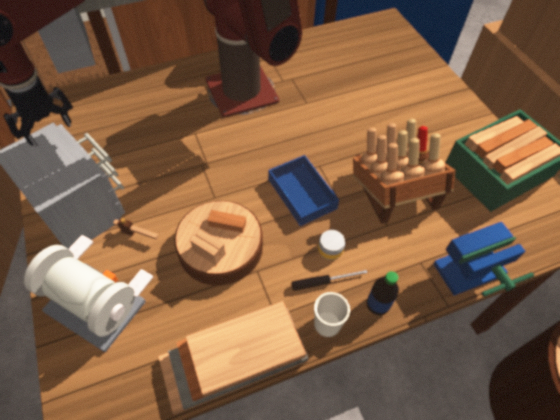

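View pics/top0.png

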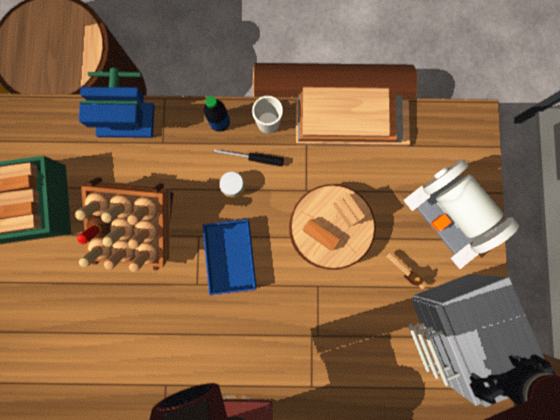

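```bash
cat > h.py <<'E'
import numpy as np,cv2
from scipy.spatial.transform import Rotation as R
from cell import robot
class Cam:
    def __init__(s,n):
        m=robot.camera_model(n); s.f=210/np.tan(np.radians(m["vfov"]/2)); s.c=np.array([m["cx"],m["cy"]])
        s.p=np.array(m["position"]); s.R=R.from_rotvec(m["attitude"]).as_matrix()
    def ray(s,uv): 
        d=s.R@np.r_[(np.array(uv,float)-s.c)/s.f,1]; return d/np.linalg.norm(d)
    def plane(s,uv,z): d=s.ray(uv); return s.p+d*(z-s.p[2])/d[2]
    def proj(s,X): v=s.R.T@(np.array(X)-s.p); return s.c+s.f*v[:2]/v[2]
S,T=Cam("scene"),Cam("top")
def tri(us,ut):
    a,b=S.ray(us),T.ray(ut); A=np.c_[a,-b]; k=np.linalg.lstsq(A,T.p-S.p,rcond=None)[0]
    P,Q=S.p+k[0]*a,T.p+k[1]*b; return (P+Q)/2,np.linalg.norm(P-Q)
E
python3 - <<'E'
from h import *
s,t=cv2.imread("pics/scene0.png"),cv2.imread("pics/top0.png")
o=robot.observe(); print("tcp proj",S.proj(o["eef_pos"]),T.proj(o["eef_pos"]))
for n,i in(("s",s),("t",t)):
    h=cv2.cvtColor(i,cv2.COLOR_BGR2HSV)
    red=cv2.inRange(h,(0,200,110),(5,255,255))|cv2.inRange(h,(174,200,110),(180,255,255))
    blue=cv2.inRange(h,(100,150,40),(125,255,255))
    for nm,m in(("red",red),("blue",blue)):
        for c in cv2.findContours(m,0,2)[0]:
            if cv2.contourArea(c)>40: print(n,nm,cv2.contourArea(c),cv2.minAreaRect(c),cv2.boundingRect(c))
def crop(i,x,y,w,h,k): return cv2.resize(i[y:y+h,x:x+w],None,fx=k,fy=k,interpolation=cv2.INTER_CUBIC)
a=np.hstack([crop(t,65,170,115,105,3.4),crop(s,345,110,115,105,3.4)])
b=np.hstack([crop(t,280,175,115,105,3.4),crop(s,165,190,115,105,3.4)])
im=np.vstack([a,b])[:,:800][:720]; print(im.shape); im=cv2.resize(im,None,fx=600/im.shape[0],fy=600/im.shape[0]); print(600/(2*105*3.4)*3.4,im.shape)
cv2.imwrite("pics/c1.png",im)
E
```

```text
tcp proj [ 54.40772384 137.83200701] [488.85016693 366.42381328]
s red 101.5 ((422.5, 138.5), (23.0, 7.0), 90.0) (419, 127, 8, 24)
s blue 129.5 ((480.9407653808594, 277.72918701171875), (9.284883499145508, 27.85464859008789), 72.47443389892578) (468, 270, 28, 16)
s blue 86.5 ((444.3400573730469, 261.1200256347656), (8.199999809265137, 14.800000190734863), 53.13010025024414) (437, 256, 16, 13)
s blue 513.0 ((495.413818359375, 258.03448486328125), (13.370063781738281, 55.33721160888672), 68.19859313964844) (468, 246, 55, 29)
s blue 793.5 ((481.7328796386719, 238.2876739501953), (16.73688316345215, 55.2434196472168), 69.44395446777344) (454, 224, 57, 31)
s blue 713.5 ((296.69012451171875, 194.5233612060547), (49.05451583862305, 19.79911231994629), 52.00126647949219) (277, 173, 43, 44)
s blue 3013.0 ((401.9847412109375, 8.23052978515625), (123.55463409423828, 64.61393737792969), 20.89776611328125) (337, 0, 135, 61)
s blue 125.0 ((319.7294006347656, 11.517646789550781), (7.209471225738525, 23.46912956237793), 4.39870548248291) (316, 0, 9, 24)
t red 60.5 ((81.50000762939453, 238.50003051757812), (9.391485214233398, 8.497057914733887), 63.43495178222656) (77, 233, 10, 11)
t blue 3105.0 ((228.6246337890625, 256.4342346191406), (70.08646392822266, 46.794097900390625), 83.9909896850586) (203, 220, 53, 74)
t blue 94.5 ((219.6000213623047, 123.30000305175781), (11.067971229553223, 19.289892196655273), 71.56504821777344) (209, 115, 20, 15)
t blue 2799.5 ((116.0, 111.5), (49.0, 74.0), 90.0) (79, 87, 75, 50)
(714, 782, 3)
2.857142857142857 (600, 657, 3)
```

View pics/c1.png

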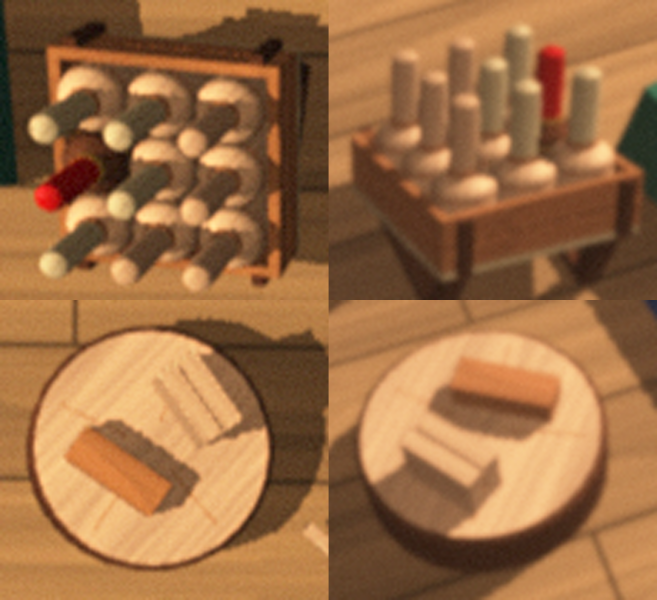

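```bash
cat > q.py <<'E'
from h import *
s,t=cv2.imread("pics/scene0.png"),cv2.imread("pics/top0.png")
k=600/210
P=lambda x,y,ox,oy,px,py: np.array([(x-px)/k+ox,(y-py)/k+oy])
TL=lambda x,y:P(x,y,65,170,0,0); SR=lambda x,y:P(x,y,345,110,328.6,0)
TB=lambda x,y:P(x,y,280,175,0,300); SB=lambda x,y:P(x,y,165,190,328.6,300)
E
python3 - <<'E'
from q import *
g=cv2.GaussianBlur(cv2.cvtColor(t,cv2.COLOR_BGR2GRAY),(0,0),1).astype(float)
for y0,(a,b) in((332,(5,310)),(287,(5,400)),(387,(5,140)),(97,(150,498)),):
    xs=np.arange(a,b,6); w=g[y0-7:y0+8]; 
    ys=np.array([y0-7+np.argmin(w[:,x]-np.median(w[:,x])) for x in xs]) if y0!=97 else np.array([90+np.argmax(abs(np.diff(g[90:106,x]))) for x in xs])
    print(y0,ys.tolist())
for n,(us,ut) in {"off1":(SB(462,357),TB(65,455)),"off2":(SB(560,376),TB(88,428)),"off3":(SB(553,405),TB(172,485)),"off4":(SB(450,387),TB(152,515)),
 "redtip":(SR(551,50),TL(45,197)), "bl":(SR(405,55),TL(43,130)), "bl2":(SR(405,55),TL(195,272)),"br":(SR(588,72),TL(52,264))}.items():
    print(n,us.round(1),ut.round(1),*[v.round(4) for v in tri(us,ut)])
E
```

```text
332 [331, 332, 332, 332, 332, 332, 332, 332, 332, 332, 332, 332, 332, 332, 333, 333, 333, 333, 333, 333, 333, 333, 333, 333, 333, 333, 334, 334, 334, 334, 334, 334, 334, 334, 334, 334, 334, 334, 334, 334, 334, 334, 334, 335, 335, 335, 335, 335, 335, 335, 335]
287 [282, 282, 282, 283, 283, 283, 283, 283, 283, 283, 283, 283, 283, 284, 284, 284, 284, 284, 284, 284, 284, 284, 284, 284, 284, 284, 284, 284, 284, 284, 284, 284, 283, 284, 280, 290, 280, 288, 288, 288, 287, 286, 285, 284, 281, 285, 285, 286, 286, 286, 286, 286, 287, 286, 286, 286, 286, 286, 287, 287, 287, 287, 287, 287, 287, 287]
387 [383, 383, 383, 383, 383, 383, 383, 384, 384, 384, 384, 384, 384, 384, 384, 384, 384, 384, 384, 384, 385, 385, 385]
97 [95, 95, 95, 95, 95, 95, 95, 95, 99, 103, 104, 98, 102, 100, 100, 104, 104, 96, 96, 95, 95, 97, 104, 96, 102, 92, 94, 94, 94, 99, 99, 99, 99, 90, 90, 103, 91, 91, 91, 91, 98, 94, 99, 99, 99, 97, 97, 97, 97, 97, 97, 99, 99, 99, 99, 99, 103, 100]
off1 [211.7 210. ] [302.8 229.2] [ 0.544  -0.2167  0.1288] 0.0857
off2 [246.  216.6] [310.8 219.8] [ 0.5787 -0.1894  0.1241] 0.0117
off3 [243.5 226.8] [340.2 239.8] [ 0.5502 -0.2328  0.0704] 0.0954
off4 [207.5 220.4] [333.2 250.2] [ 0.502  -0.2663  0.039 ] 0.0084
redtip [422.8 127.5] [ 80.8 239. ] [0.5197 0.3472 0.1851] 0.0025
bl [371.7 129.2] [ 80.  215.5] [0.551  0.2234 0.2961] 0.1385
bl2 [371.7 129.2] [133.2 265.2] [0.4597 0.2282 0.1648] 0.0027
br [435.8 135.2] [ 83.2 262.4] [0.4751 0.4193 0.076 ] 0.0562
```

```bash
cat >> q.py <<'E'
sc=[[(405,55),(461,45),(519,33)],[(434,80),(494,65),(551,50)],[(466,100),(527,85),(588,72)]]
tp=[[(195,272),(123,270),(52,264)],[(194,212),(121,203),(45,197)],[(192,143),(117,135),(43,130)]]
E
python3 - <<'E'
from q import *
for n,(us,ut) in {"off -x+y":(SB(560,376),TB(65,455)),"+x+y":(SB(553,405),TB(88,428)),"-x-y":(SB(462,357),TB(152,515)),"+x-y":(SB(450,387),TB(172,485)),
 "tray1":((271,187),None)}.items():
    if ut is not None:print(n,*[v.round(4) for v in tri(us,ut)])
G=np.array([[tri(SR(*sc[i][j]),TL(*tp[i][j]))[0] for j in range(3)] for i in range(3)])
print(G.round(3)); 
i,j=np.mgrid[0:3,0:3]; A=np.c_[np.ones(9),i.ravel()-1,j.ravel()-1]
c,res,*_=np.linalg.lstsq(A,G.reshape(9,3),rcond=None); print(c.round(4),np.linalg.norm(c,axis=1),res)
rms=(A@c-G.reshape(9,3)).std(0);print(rms)
h=cv2.cvtColor(t,cv2.COLOR_BGR2HSV); m=cv2.inRange(h,(100,150,40),(125,255,255))
cs=[x for x in cv2.findContours(m,0,2)[0] if cv2.contourArea(x)>3000][0]
b=cv2.boxPoints(cv2.minAreaRect(cs)); B=np.array([T.plane(p,.045) for p in b]); print("tray",B.round(3),B.mean(0))
# block top rim ellipse from colour seg hints
for nm,pts in(("block",[(35,448),(272,448),(152,330),(152,567)]),("billet",[(197,352),(240,420),(205,445),(155,375)])):
    Q=np.array([T.plane(TB(*p),.06 if nm=="block" else .115) for p in pts]); print(nm,Q.round(3),Q.mean(0))
Q=np.array([S.plane(SB(*p),.06) for p in [(359,432),(607,440),(483,331),(483,540)]]); print("blockS",Q.round(3),Q.mean(0))
E
```

```text
off -x+y [ 0.5557 -0.1772  0.085 ] 0.0003
+x+y [ 0.5814 -0.1956  0.0841] 0.0054
-x-y [ 0.5026 -0.255   0.0844] 0.0022
+x-y [ 0.5297 -0.2741  0.0832] 0.0009
[[[0.46  0.228 0.165]
  [0.46  0.292 0.156]
  [0.465 0.353 0.154]]

 [[0.509 0.228 0.179]
  [0.516 0.287 0.183]
  [0.52  0.347 0.185]]

 [[0.564 0.222 0.209]
  [0.569 0.281 0.211]
  [0.573 0.343 0.208]]]
[[ 0.5152  0.2868  0.1835]
 [ 0.0536 -0.0044  0.0256]
 [ 0.0042  0.0609 -0.0009]] [0.6175909  0.0595091  0.06105882] [1.12514313e-05 1.09778080e-05 8.55432394e-05]
[0.00111811 0.00110443 0.00308299]
tray [[ 0.57   0.093  0.045]
 [ 0.584 -0.032  0.045]
 [ 0.399 -0.055  0.045]
 [ 0.385  0.067  0.045]] [0.48444617 0.01807238 0.045     ]
block [[ 0.564 -0.151  0.06 ]
 [ 0.566 -0.371  0.06 ]
 [ 0.676 -0.26   0.06 ]
 [ 0.455 -0.259  0.06 ]] [ 0.56522585 -0.26038119  0.06      ]
billet [[ 0.647 -0.293  0.115]
 [ 0.586 -0.33   0.115]
 [ 0.564 -0.299  0.115]
 [ 0.626 -0.255  0.115]] [ 0.60559015 -0.29427744  0.115     ]
blockS [[ 0.532 -0.363  0.06 ]
 [ 0.621 -0.156  0.06 ]
 [ 0.464 -0.224  0.06 ]
 [ 0.676 -0.291  0.06 ]] [ 0.57305149 -0.25839973  0.06      ]
```

```bash
cat >> h.py <<'E'
def pose(): o=robot.observe(); return np.array(o["eef_pos"]),R.from_rotvec(o["ee_rot"]),o
def frame(y,z):  # tool y along fingers, z jaws
    y=np.array(y,float); y/=np.linalg.norm(y); z=np.array(z,float); z-=y*(z@y); z/=np.linalg.norm(z)
    return R.from_matrix(np.c_[np.cross(y,z),y,z])
def down(deg): a=np.radians(deg); return frame([0,0,-1],[np.cos(a),np.sin(a),0])
def plan(p1,R1,n=8,rows=8,half=True):
    p,r,o=pose(); best=R1
    if half:  # choose the nearer of the two equivalent grasps
        alt=R1*R.from_rotvec([0,np.pi,0]); best=min((R1,alt),key=lambda q:(r.inv()*q).magnitude())
    w=(r.inv()*best).as_rotvec(); dp=(np.array(p1)-p)/n
    d=[np.round((r*R.from_rotvec(w*i/n)).inv().apply(dp)*1e3,1).tolist() for i in range(min(rows,n))]
    print("t",round(o["time"],2),"pos",p.round(4),"q",np.round(o["q"],2),"F",np.round(o["wrist_force"],1),"open",round(o["opening"],4))
    print("dist mm",round(np.linalg.norm(dp)*n*1e3,1),"per row",np.linalg.norm(dp)*1e3,"turn/row",np.degrees(w/n).round(2).tolist()); print(d)
E
python3 - <<'E'
from h import *
p,r,o=pose(); print(r.as_matrix().round(3))
plan([.5424,-.2255,.16],down(-34),16)
plan([.5424,-.2255,.16],down(146),16,half=False)
E
```

```text
[[-0.914 -0.001  0.407]
 [-0.407  0.002 -0.914]
 [-0.    -1.    -0.002]]
t 0.1 pos [ 0.254  -0.5705  0.2303] q [-1.28  0.22  1.53 -0.    1.39 -0.13] F [-0.3 -0.3  0.2] open 0.0853
dist mm 455.1 per row 28.44370004450271 turn/row [0.01, -2.0, -0.0]
[[-25.2, 4.4, -12.4], [-25.6, 4.4, -11.5], [-26.0, 4.4, -10.6], [-26.4, 4.4, -9.7], [-26.7, 4.4, -8.7], [-27.0, 4.4, -7.8], [-27.3, 4.4, -6.8], [-27.5, 4.4, -5.9]]
t 0.1 pos [ 0.254  -0.5705  0.2303] q [-1.28  0.22  1.53 -0.    1.39 -0.13] F [-0.3 -0.3  0.2] open 0.0853
dist mm 455.1 per row 28.44370004450271 turn/row [0.0, 9.25, 0.01]
[[-25.2, 4.4, -12.4], [-22.9, 4.4, -16.3], [-20.0, 4.4, -19.7], [-16.6, 4.4, -22.7], [-12.7, 4.4, -25.1], [-8.5, 4.4, -26.8], [-4.1, 4.4, -27.8], [0.4, 4.4, -28.1]]
```

Emit:
{"fn": "jog_arm", "kwargs": {"delta_pos": [[-30,3,-15],[-31,3,-14],[-31,3,-13],[-32,3,-11],[-32,3,-10],[-32,3,-9],[-33,3,-8],[-33,3,-7]], "turn": [[0,-2.4,0],[0,-2.4,0],[0,-2.4,0],[0,-2.4,0],[0,-2.4,0],[0,-2.4,0],[0,-2.4,0],[0,-2.4,0]], "jaw": [0.34,0.34,0.34,0.34,0.34,0.34,0.34,0.34]}}

```text
time: 0.77
eef_pos: [0.4218, -0.3555, 0.2012]
ee_rot: [-0.71, 1.786, -1.775]
wrist_force: [0.2, -1.5, -0.2]
opening: 0.0565
```

```bash
python3 -c "
from h import *
plan([.5424,-.2255,.12],down(-34),7)"
```

```text
t 0.77 pos [ 0.4218 -0.3555  0.2012] q [-0.84  0.07  1.75 -0.    1.33 -0.03] F [ 0.2 -1.5 -0.2] open 0.0565
dist mm 195.1 per row 27.864394498824634 turn/row [0.05, -1.81, -0.0]
[[-25.3, 11.6, -1.6], [-25.3, 11.6, -0.8], [-25.3, 11.6, -0.0], [-25.3, 11.6, 0.8], [-25.3, 11.6, 1.5], [-25.2, 11.6, 2.3], [-25.1, 11.6, 3.1]]
```

Emit:
{"fn": "jog_arm", "kwargs": {"delta_pos": [[-26,10,-2],[-26,10,-1],[-26,11,0],[-26,11,1],[-26,12,1],[-26,12,2],[-26,12,3],[0,0,0]], "turn": [[0,-1.8,0],[0,-1.8,0],[0,-1.8,0],[0,-1.8,0],[0,-1.8,0],[0,-1.8,0],[0,-1.8,0],[0,-0.5,0]], "jaw": [0.34,0.34,0.34,0.34,0.34,0.34,0.34,0.34]}}

```text
time: 1.43
eef_pos: [0.5499, -0.2052, 0.1171]
ee_rot: [-0.889, 1.623, -1.605]
wrist_force: [-0.5, -0.3, -0.5]
opening: 0.0562
```

```bash
python3 -c "
from h import *
plan([.5424,-.2255,.066],down(-34),4)
s,t=robot.snapshot('scene'),robot.snapshot('top')
p=pose()[0]; print(S.proj(p),T.proj(p))
f=lambda i,x,y:cv2.resize(i[y:y+100,x:x+120],None,fx=3,fy=3,interpolation=2)
cv2.imwrite('pics/c2.png',np.hstack([f(t,280,170),f(s,160,180)]))"
```

```text
t 1.43 pos [ 0.5499 -0.2052  0.1171] q [-0.49  0.24  1.72  0.    1.18  0.07] F [-0.5 -0.3 -0.5] open 0.0562
dist mm 55.5 per row 13.864063518087912 turn/row [0.14, 0.38, -0.03]
[[5.3, 12.7, 1.3], [5.3, 12.7, 1.3], [5.3, 12.8, 1.3], [5.3, 12.8, 1.3]]
[232.78623382 210.83365548] [315.96130714 231.10738561]
```

View pics/c2.png

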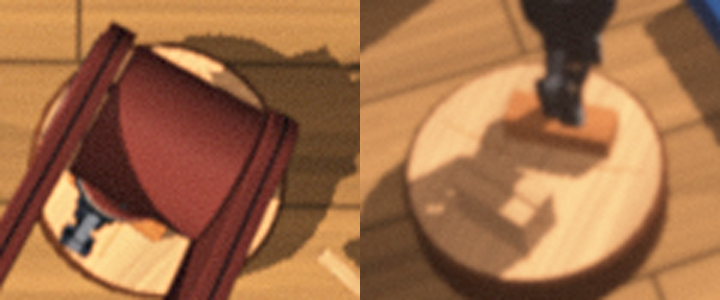

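Emit:
{"fn": "jog_arm", "kwargs": {"delta_pos": [[10,0,3],[10,5,2],[2,10,0],[0,12,0],[0,10,0],[0,6,0],[0,4,0],[0,0,0]], "turn": [[0,0.6,0],[0,0.6,0],[0,0.4,0],[0,0,0],[0,0,0],[0,0,0],[0,0,0],[0,0,0]], "jaw": [0.34,0.34,0.34,0.34,0.34,0.34,0.34,0.34]}}

```text
time: 2.2
eef_pos: [0.5369, -0.2382, 0.0687]
ee_rot: [-0.86, 1.648, -1.64]
wrist_force: [-0.2, -0.5, -0.4]
opening: 0.0565
```

```bash
python3 -c "
from h import *
plan([.5424,-.2255,.066],down(-34),1)"
```

```text
t 2.2 pos [ 0.5369 -0.2382  0.0687] q [-0.55  0.3   1.75 -0.    1.09  0.06] F [-0.2 -0.5 -0.4] open 0.0565
dist mm 14.1 per row 14.080023035974754 turn/row [0.32, -0.98, 0.08]
[[-13.5, 2.7, -2.8]]
```

Emit:
{"fn": "jog_arm", "kwargs": {"delta_pos": [[-5,1,-1],[-5,1,-1],[-3,1,-1],[0,0,0],[0,0,0],[0,0,0],[0,0,0],[0,0,0]], "turn": [[0,-0.5,0],[0,-0.5,0],[0,0,0],[0,0,0],[0,0,0],[0,0,0],[0,0,0],[0,0,0]], "jaw": [0.34,0.34,0.34,0.34,0.34,0.34,0.7,0.7]}}

```text
time: 2.87
eef_pos: [0.5441, -0.2233, 0.0669]
ee_rot: [-0.873, 1.631, -1.626]
wrist_force: [3.3, -3.0, 1.8]
opening: 0.0345
```

```bash
python3 -c "
from h import *
plan([.5424,-.2255,.066],down(-34),1)"
```

```text
t 2.87 pos [ 0.5441 -0.2233  0.0669] q [-0.52  0.31  1.75 -0.    1.09  0.07] F [ 3.3 -3.   1.8] open 0.0345
dist mm 2.9 per row 2.9236748060514834 turn/row [0.19, 0.29, 0.04]
[[2.8, 0.9, -0.2]]
```

Emit:
{"fn": "jog_arm", "kwargs": {"delta_pos": [[0,0,0],[0,-15,0],[0,-18,0],[0,-18,0],[0,-14,0],[0,0,0],[0,0,0],[0,0,0]], "turn": [[0,0,0],[0,0,0],[0,0,0],[0,3,0],[0,5,0],[0,6,0],[0,6,0],[0,5,0]], "jaw": [0.8,0.8,0.8,0.8,0.8,0.8,0.8,0.8]}}

```text
time: 3.53
eef_pos: [0.5431, -0.224, 0.1343]
ee_rot: [-0.524, 1.929, -1.923]
wrist_force: [-0.1, 0.5, -0.6]
opening: 0.0346
```

```bash
python3 -c "
from h import *
plan([.484,.018,.12],down(-83),8)"
```

```text
t 3.53 pos [ 0.5431 -0.224   0.1343] q [-0.52  0.22  1.71 -0.    1.21  0.52] F [-0.1  0.5 -0.6] open 0.0346
dist mm 249.5 per row 31.188265185676716 turn/row [0.02, 2.9, 0.03]
[[-8.9, 1.9, -29.8], [-7.3, 1.9, -30.3], [-5.8, 1.9, -30.6], [-4.2, 1.9, -30.8], [-2.7, 1.8, -31.0], [-1.1, 1.8, -31.1], [0.5, 1.8, -31.1], [2.1, 1.8, -31.1]]
```

Emit:
{"fn": "jog_arm", "kwargs": {"delta_pos": [[-12,2,-33],[-10,2,-35],[-8,2,-36],[-5,2,-36],[-3,2,-35],[-1,2,-30],[0,1,-20],[0,0,-8]], "turn": [[0,3,0],[0,3,0],[0,3,0],[0,3,0],[0,3,0],[0,3,0],[0,2,0],[0,1,0]], "jaw": [0.8,0.8,0.8,0.8,0.8,0.8,0.8,0.8]}}

```text
time: 4.2
eef_pos: [0.4936, 0.0132, 0.1209]
ee_rot: [-0.14, 2.155, -2.157]
wrist_force: [0.9, -0.2, -0.9]
opening: 0.0349
```

```bash
python3 -c "
from h import *
plan([.484,.018,.018],down(-83),6)"
```

```text
t 4.2 pos [0.4936 0.0132 0.1209] q [-0.13  0.02  1.97 -0.    1.16  1.31] F [ 0.9 -0.2 -0.9] open 0.0349
dist mm 103.5 per row 17.24332896493157 turn/row [-0.01, 0.05, 0.02]
[[1.5, 17.2, -1.0], [1.5, 17.2, -1.0], [1.5, 17.2, -1.0], [1.5, 17.2, -1.0], [1.5, 17.2, -1.0], [1.5, 17.2, -1.0]]
```

Emit:
{"fn": "jog_arm", "kwargs": {"delta_pos": [[3,10,-1],[3,18,-1],[2,20,-1],[1,20,-1],[0,16,0],[0,10,0],[0,4,0],[0,0,0]], "turn": [[0,0,0],[0,0,0],[0,0,0],[0,0,0],[0,0,0],[0,0,0],[0,0,0],[0,0,0]], "jaw": [0.8,0.8,0.8,0.8,0.8,0.8,0.8,0.8]}}

```text
time: 4.87
eef_pos: [0.4824, 0.0151, 0.0164]
ee_rot: [-0.144, 2.15, -2.154]
wrist_force: [0.2, 0.3, -0.6]
opening: 0.0352
```

```bash
python3 -c "
from h import *
plan([.484,.018,.016],down(-83),1)"
```

```text
t 4.87 pos [0.4824 0.0151 0.0164] q [-0.13  0.16  2.04 -0.    0.94  1.31] F [ 0.2  0.3 -0.6] open 0.0352
dist mm 3.4 per row 3.352265912645441 turn/row [-0.12, 0.67, 0.01]
[[-1.9, 0.4, -2.7]]
```

Release with a small opening, then rise.

Emit:
{"fn": "jog_arm", "kwargs": {"delta_pos": [[0,1,0],[0,0,0],[0,0,0],[0,0,0],[0,-12,0],[0,-25,0],[0,-35,0],[0,-38,0]], "turn": [[0,0,0],[0,0,0],[0,0,0],[0,0,0],[0,0,0],[0,0,0],[0,0,0],[0,0,0]], "jaw": [0.8,0.4,0.34,0.34,0.34,0.34,0.34,0.34]}}

```text
time: 5.53
eef_pos: [0.4789, 0.0148, 0.1249]
ee_rot: [-0.154, 2.156, -2.157]
wrist_force: [1.0, 0.3, 0.3]
opening: 0.0564
```

```bash
cat >> h.py <<'E'
YAW=np.radians(-4.3); c,s_=np.cos(YAW),np.sin(YAW)
AX=np.array([-.4226*c,-.4226*s_,.9063]); E1=np.array([.9063*c,.9063*s_,.4226]); E2=np.array([-s_,c,0])
TIP=np.array([.5194,.3477,.1826])
def dg(a=45): return frame(-AX,np.cos(np.radians(a))*E1+np.sin(np.radians(a))*E2)
E
python3 -c "
from h import *
print(TIP+.08*AX)
for a in (45,135,-45,-135): print(a);plan(TIP+.08*AX,dg(a),12,half=False)
s,t=robot.snapshot('scene'),robot.snapshot('top')
f=lambda i,x,y:cv2.resize(i[y:y+110,x:x+120],None,fx=3,fy=3,interpolation=2)
cv2.imwrite('pics/c3.png',np.hstack([f(t,180,200),f(s,245,135)]))"
```

```text
[0.48568717 0.35023488 0.255104  ]
45
t 5.53 pos [0.4789 0.0148 0.1249] q [-0.13 -0.02  1.99 -0.    1.18  1.31] F [1.  0.3 0.3] open 0.0564
dist mm 359.9 per row 29.993450848809765 turn/row [2.48, -10.05, 0.75]
[[-4.2, -10.9, -27.6], [-9.0, -12.0, -26.0], [-13.5, -12.9, -23.4], [-17.6, -13.6, -20.1], [-20.9, -14.2, -16.1], [-23.6, -14.5, -11.6], [-25.4, -14.6, -6.7], [-26.3, -14.4, -1.5]]
135
t 5.53 pos [0.4789 0.0148 0.1249] q [-0.13 -0.02  1.99 -0.    1.18  1.31] F [1.  0.3 0.3] open 0.0564
dist mm 359.9 per row 29.993450848809765 turn/row [-2.5, 11.99, 1.34]
[[-4.2, -10.9, -27.6], [1.5, -9.6, -28.4], [7.2, -8.5, -27.9], [12.6, -7.6, -26.1], [17.7, -6.8, -23.3], [22.0, -6.4, -19.4], [25.4, -6.2, -14.7], [27.8, -6.3, -9.4]]
-45
t 5.53 pos [0.4789 0.0148 0.1249] q [-0.13 -0.02  1.99 -0.    1.18  1.31] F [1.  0.3 0.3] open 0.0564
dist mm 359.9 per row 29.993450848809765 turn/row [1.02, -2.71, 1.9]
[[-4.2, -10.9, -27.6], [-5.8, -11.2, -27.2], [-7.5, -11.5, -26.7], [-9.1, -11.7, -26.1], [-10.7, -11.8, -25.4], [-12.3, -11.9, -24.7], [-13.8, -11.9, -23.8], [-15.3, -11.8, -22.9]]
-135
t 5.53 pos [0.4789 0.0148 0.1249] q [-0.13 -0.02  1.99 -0.    1.18  1.31] F [1.  0.3 0.3] open 0.0564
dist mm 359.9 per row 29.993450848809765 turn/row [-0.64, 4.66, 2.12]
[[-4.2, -10.9, -27.6], [-2.3, -10.5, -28.0], [-0.4, -10.1, -28.2], [1.5, -9.8, -28.3], [3.5, -9.6, -28.2], [5.4, -9.4, -28.0], [7.3, -9.4, -27.5], [9.2, -9.4, -27.0]]
```

View pics/c3.png

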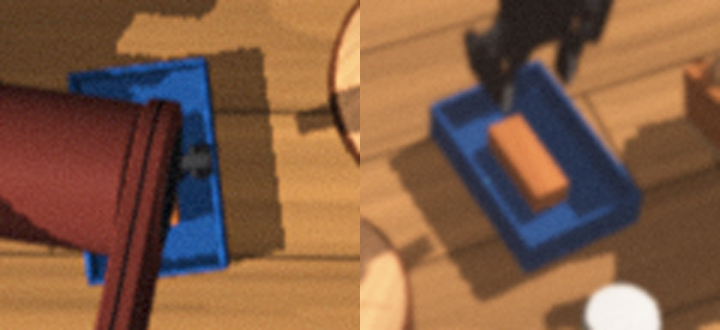

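```bash
python3 -c "
from h import *
plan([.475,.18,.28],dg(-45),7,half=False)"
```

```text
t 5.63 pos [0.4851 0.0141 0.1317] q [-0.13 -0.02  1.98 -0.    1.17  1.31] F [ 1.2  0.5 -0.5] open 0.0561
dist mm 222.8 per row 31.828439017683106 turn/row [1.68, -4.64, 3.15]
[[-1.8, -21.3, -23.6], [-4.9, -21.8, -22.7], [-7.9, -22.1, -21.5], [-10.8, -22.2, -20.1], [-13.6, -22.1, -18.5], [-16.2, -21.8, -16.6], [-18.7, -21.3, -14.6]]
```

Emit:
{"fn": "jog_arm", "kwargs": {"delta_pos": [[0,-28,-18],[-5,-26,-20],[-8,-24,-22],[-11,-22,-20],[-14,-20,-18],[-16,-18,-17],[-18,-16,-14],[0,0,0]], "turn": [[1.7,-4.7,3.2],[1.7,-4.7,3.2],[1.7,-4.7,3.2],[1.7,-4.7,3.2],[1.7,-4.7,3.2],[1.7,-4.7,3.2],[1.7,-4.7,3.2],[0,0,0]], "jaw": [0.3,0.3,0.3,0.3,0.3,0.3,0.3,0.3]}}

```text
time: 6.3
eef_pos: [0.4777, 0.177, 0.2907]
ee_rot: [-0.252, 1.456, -1.791]
wrist_force: [-0.5, 1.2, 0.9]
opening: 0.0595
```

```bash
python3 -c "
from h import *
plan(TIP+.07*AX,dg(-45),7,half=False)"
```

```text
t 6.3 pos [0.4777 0.177  0.2907] q [ 0.3  -0.44  2.09 -0.18  1.06  1.18] F [-0.5  1.2  0.9] open 0.0595
dist mm 179.0 per row 25.573253112205524 turn/row [-0.1, 0.23, -0.25]
[[-15.9, 6.0, -19.1], [-15.8, 5.9, -19.2], [-15.8, 5.9, -19.2], [-15.7, 5.9, -19.3], [-15.7, 5.8, -19.3], [-15.6, 5.8, -19.4], [-15.6, 5.8, -19.4]]
```

Emit:
{"fn": "jog_arm", "kwargs": {"delta_pos": [[-16,2,-19],[-18,2,-22],[-18,4,-22],[-18,5,-22],[-17,8,-21],[-14,8,-18],[-8,6,-10],[0,0,0]], "turn": [[-0.1,0.2,-0.3],[-0.1,0.2,-0.3],[-0.1,0.2,-0.3],[-0.1,0.2,-0.3],[-0.1,0.2,-0.2],[0,0.2,0],[0,0.2,0],[0,0,0]], "jaw": [0.3,0.3,0.3,0.3,0.3,0.3,0.3,0.3]}}

```text
time: 6.97
eef_pos: [0.4885, 0.3546, 0.2521]
ee_rot: [-0.242, 1.487, -1.817]
wrist_force: [-0.9, 0.3, -0.3]
opening: 0.0596
```

```bash
python3 -c "
from h import *
plan(TIP+.06*AX,dg(-45),1,half=False)
s,t=robot.snapshot('scene'),robot.snapshot('top')
p,r,o=pose();y=r.as_matrix()[:,1]
for d in (0,.06):print(S.proj(p+d*y),T.proj(p+d*y))
f=lambda i,x,y:cv2.resize(i[y:y+140,x:x+120],None,fx=3,fy=3,interpolation=2)
cv2.imwrite('pics/c4.png',np.hstack([f(t,55,160),f(s,345,70)]))"
```

```text
t 6.97 pos [0.4885 0.3546 0.2521] q [ 0.66 -0.07  1.86 -0.34  1.04  1.65] F [-0.9  0.3 -0.3] open 0.0596
dist mm 16.9 per row 16.866245864226094 turn/row [-0.41, -0.39, -0.5]
[[4.0, 16.2, 2.5]]
[426.20046525  99.99558796] [ 62.70786566 252.05170465]
[424.97638935 121.92926636] [ 76.62971261 241.08148389]
```

View pics/c4.png

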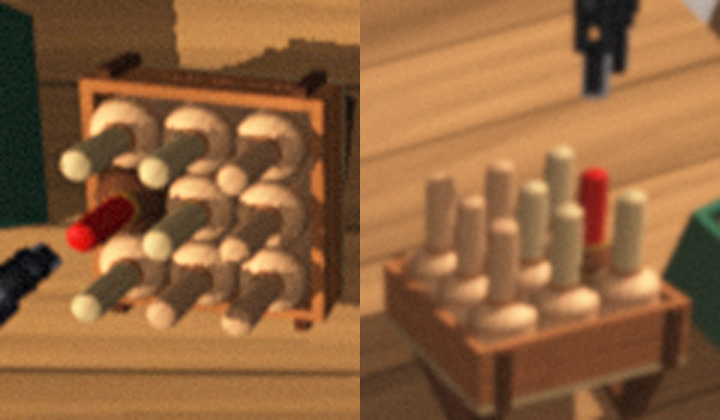

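Emit:
{"fn": "jog_arm", "kwargs": {"delta_pos": [[2,5,1],[2,10,1],[0,14,0],[0,14,0],[0,12,0],[0,5,0],[0,0,0],[0,0,0]], "turn": [[-0.2,-0.2,-0.2],[-0.2,-0.2,-0.2],[0,0,0],[0,0,0],[0,0,0],[0,0,0],[0,0,0],[0,0,0]], "jaw": [0.3,0.3,0.3,0.3,0.3,0.3,0.3,0.3]}}

```text
time: 7.73
eef_pos: [0.5166, 0.3381, 0.1968]
ee_rot: [-0.249, 1.492, -1.822]
wrist_force: [-0.4, -0.2, 0.4]
opening: 0.0596
```

```bash
python3 -c "
from h import *
plan(TIP-.048*AX,dg(-45),1,half=False)
s,t=robot.snapshot('scene'),robot.snapshot('top')
f=lambda i,x,y:cv2.resize(i[y:y+100,x:x+90],None,fx=4,fy=4,interpolation=2)
cv2.imwrite('pics/c5.png',np.hstack([f(t,55,185),f(s,380,95)]))"
```

```text
t 7.73 pos [0.5166 0.3381 0.1968] q [ 0.6   0.01  1.88 -0.34  0.92  1.63] F [-0.4 -0.2  0.4] open 0.0596
dist mm 62.7 per row 62.65769763405997 turn/row [-0.23, -0.46, -0.03]
[[-3.9, 61.7, -10.1]]
```

View pics/c5.png

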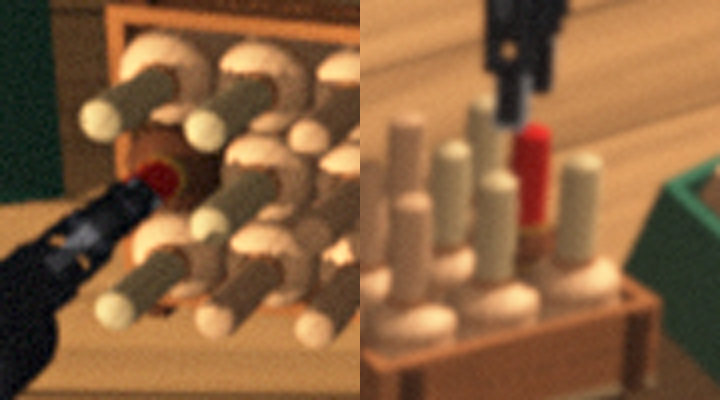

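Emit:
{"fn": "jog_arm", "kwargs": {"delta_pos": [[-2,0,-4],[-2,0,-4],[0,2,-2],[0,8,0],[0,12,0],[0,10,0],[0,4,0],[0,0,0]], "turn": [[0,-0.2,0],[-0.2,-0.2,0],[0,0,0],[0,0,0],[0,0,0],[0,0,0],[0,0,0],[0,0,0]], "jaw": [0.3,0.3,0.3,0.3,0.3,0.3,0.3,0.3]}}

```text
time: 8.5
eef_pos: [0.5303, 0.351, 0.1625]
ee_rot: [-0.253, 1.489, -1.81]
wrist_force: [0.1, 0.3, 0.3]
opening: 0.0599
```

```bash
python3 -c "
from h import *
plan(TIP-.048*AX,dg(-45),1,half=False)"
```

```text
t 8.5 pos [0.5303 0.351  0.1625] q [ 0.6   0.09  1.87 -0.35  0.86  1.65] F [0.1 0.3 0.3] open 0.0599
dist mm 25.6 per row 25.646060146490786 turn/row [0.01, 0.07, -0.41]
[[3.9, 25.3, 2.1]]
```

Emit:
{"fn": "jog_arm", "kwargs": {"delta_pos": [[2,5,1],[1,8,1],[0,8,0],[0,4,0],[0,0,0],[0,0,0],[0,0,0],[0,0,0]], "turn": [[0,0,-0.2],[0,0,-0.2],[0,0,0],[0,0,0],[0,0,0],[0,0,0],[0,0,0],[0,0,0]], "jaw": [0.3,0.3,0.3,0.3,0.3,0.3,0.3,0.3]}}

```text
time: 9.17
eef_pos: [0.541, 0.3451, 0.1352]
ee_rot: [-0.262, 1.491, -1.819]
wrist_force: [-0.0, -0.8, -0.1]
opening: 0.0597
```

```bash
python3 -c "
from h import *
plan(TIP-.048*AX,dg(-45),1,half=False)
s,t=robot.snapshot('scene'),robot.snapshot('top')
p,r,o=pose();M=r.as_matrix()
for d in (0,-.048):print(S.proj(p+d*M[:,1]),T.proj(p+d*M[:,1]))
f=lambda i,x,y:cv2.resize(i[y:y+100,x:x+90],None,fx=4,fy=4,interpolation=2)
cv2.imwrite('pics/c6.png',np.hstack([f(t,55,185),f(s,380,95)]))"
```

```text
t 9.17 pos [0.541  0.3451 0.1352] q [ 0.58  0.14  1.87 -0.36  0.81  1.65] F [-0.  -0.8 -0.1] open 0.0597
dist mm 4.2 per row 4.245477721991251 turn/row [0.01, 0.04, 0.22]
[[-0.9, -4.1, -0.4]]
[421.74316403 145.63943118] [ 92.30279524 231.43449741]
[422.80250093 129.29886058] [ 82.72951542 238.76558277]
```

View pics/c6.png

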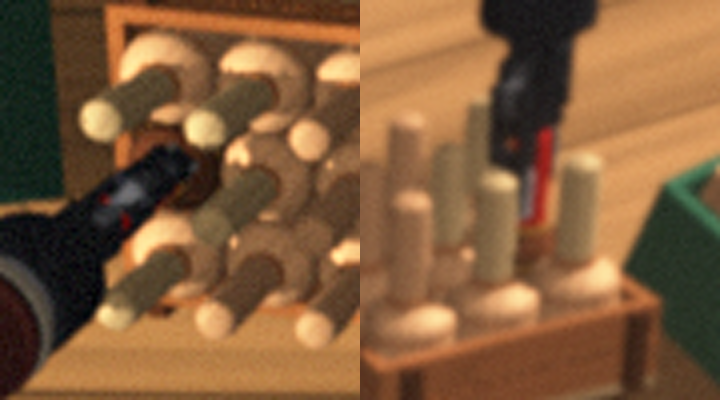

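Emit:
{"fn": "jog_arm", "kwargs": {"delta_pos": [[0,-3,0],[0,0,0],[0,0,0],[0,0,0],[0,0,0],[0,0,0],[0,0,0],[0,0,0]], "turn": [[0,0,0],[0,0,0],[0,0,0],[0,0,0],[0,0,0],[0,0,0],[0,0,0],[0,0,0]], "jaw": [0.3,0.4,0.5,0.6,0.7,0.8,1,1]}}

```text
time: 9.93
eef_pos: [0.5399, 0.3461, 0.1403]
ee_rot: [-0.259, 1.49, -1.817]
wrist_force: [0.0, -0.3, 0.8]
opening: 0.0243
```

```bash
python3 -c "
from h import *
plan(TIP-.044*AX,dg(-45),1,half=False); print(robot.observe()['ft_torque'])"
```

```text
t 9.93 pos [0.5399 0.3461 0.1403] q [ 0.58  0.13  1.87 -0.36  0.82  1.65] F [ 0.  -0.3  0.8] open 0.0243
dist mm 3.1 per row 3.0868417081274604 turn/row [-0.01, 0.05, 0.05]
[[0.4, -3.0, -0.6]]
[-0.04559151  0.14560916 -0.01695412]
```

Emit:
{"fn": "jog_arm", "kwargs": {"delta_pos": [[0,-4,0],[0,-8,0],[0,-10,0],[0,-12,0],[0,-12,0],[0,-12,0],[0,-8,0],[0,0,0]], "turn": [[0,0,0],[0,0,0],[0,0,0],[0,0,0],[0,0,0],[0,0,0],[0,0,0],[0,0,0]], "jaw": [1,1,1,1,1,1,1,1]}}

```text
time: 10.6
eef_pos: [0.5097, 0.3477, 0.202]
ee_rot: [-0.261, 1.491, -1.817]
wrist_force: [-0.1, 0.5, -4.4]
opening: 0.0244
```

```bash
python3 -c "
from h import *
plan(TIP+.066*AX,dg(-45),1,half=False); print(robot.observe()['ft_torque'])"
```

```text
t 10.6 pos [0.5097 0.3477 0.202 ] q [ 0.62  0.01  1.87 -0.34  0.95  1.63] F [-0.1  0.5 -4.4] open 0.0244
dist mm 44.3 per row 44.32291296571924 turn/row [0.05, 0.07, 0.13]
[[-0.8, -44.3, -0.1]]
[0.11649481 0.46766665 0.02239936]
```

Emit:
{"fn": "jog_arm", "kwargs": {"delta_pos": [[0,-8,0],[0,-12,0],[0,-14,0],[0,-14,0],[0,-12,0],[0,-8,0],[0,0,0],[0,0,0]], "turn": [[0,0,0],[0,0,0],[0,0,0],[0,0,0],[0,0,0],[0,0,0],[0,0,0],[0,0,0]], "jaw": [1,1,1,1,1,1,1,1]}}

```text
time: 11.27
eef_pos: [0.4741, 0.3482, 0.2656]
ee_rot: [-0.273, 1.494, -1.823]
wrist_force: [0.6, 0.2, -4.9]
opening: 0.0246
```

```bash
python3 -c "
from h import *
plan([.47,.25,.34],dg(-45),1,half=False); print(robot.observe()['ft_torque'])
s,t=robot.snapshot('scene'),robot.snapshot('top')
f=lambda i,x,y:cv2.resize(i[y:y+140,x:x+130],None,fx=3,fy=3,interpolation=2)
cv2.imwrite('pics/c7.png',np.hstack([f(t,45,160),f(s,340,70)]))"
```

```text
t 11.27 pos [0.4741 0.3482 0.2656] q [ 0.66 -0.1   1.85 -0.32  1.09  1.62] F [ 0.6  0.2 -4.9] open 0.0246
dist mm 123.3 per row 123.29275450139646 turn/row [0.23, 0.15, 0.78]
[[46.3, -65.8, 93.4]]
[ 0.00692948  0.56051507 -0.0044763 ]
```

View pics/c7.png

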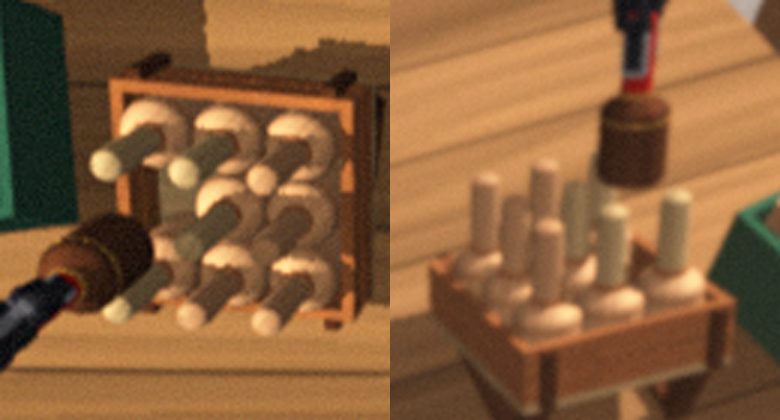

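Emit:
{"fn": "jog_arm", "kwargs": {"delta_pos": [[0,-15,0],[0,-25,0],[0,-25,0],[0,-25,0],[5,-15,12],[10,-8,22],[13,-5,26],[13,-5,26]], "turn": [[0,0,0],[0,0,0],[0,0,0],[0,0,0],[0,0,0],[0,0,0],[0,0,0],[0,0,0]], "jaw": [1,1,1,1,1,1,1,1]}}

```text
time: 12.03
eef_pos: [0.4419, 0.2602, 0.3827]
ee_rot: [-0.302, 1.495, -1.832]
wrist_force: [1.1, -1.1, -3.0]
opening: 0.0246
```

```bash
python3 -c "
from h import *
plan([.532,-.231,.30],down(-85),16,half=False)"
```

```text
t 12.03 pos [0.4419 0.2602 0.3827] q [ 0.54 -0.35  1.84 -0.25  1.33  1.41] F [ 1.1 -1.1 -3. ] open 0.0246
dist mm 506.2 per row 31.63939942089597 turn/row [-0.74, 2.23, -1.28]
[[17.9, 8.4, 24.7], [16.7, 8.5, 25.5], [15.5, 8.5, 26.2], [14.3, 8.5, 26.9], [13.0, 8.4, 27.6], [11.7, 8.4, 28.2], [10.4, 8.2, 28.7], [9.1, 8.1, 29.2]]
```

Emit:
{"fn": "jog_arm", "kwargs": {"delta_pos": [[18,8,25],[17,8,26],[16,8,26],[14,8,27],[13,8,28],[12,8,28],[10,8,29],[9,8,29]], "turn": [[-0.8,2.2,-1.3],[-0.8,2.2,-1.3],[-0.8,2.2,-1.3],[-0.8,2.2,-1.3],[-0.8,2.2,-1.3],[-0.8,2.2,-1.3],[-0.8,2.2,-1.3],[-0.8,2.2,-1.3]], "jaw": [1,1,1,1,1,1,1,1]}}

```text
time: 12.7
eef_pos: [0.4858, 0.0022, 0.3414]
ee_rot: [-0.218, 1.847, -2.014]
wrist_force: [1.2, 0.4, -3.4]
opening: 0.0245
```

```bash
python3 -c "
from h import *
plan([.532,-.231,.26],down(-85),8,half=False)"
```

```text
t 12.7 pos [0.4858 0.0022 0.3414] q [-0.14 -0.33  1.86 -0.02  1.42  1.03] F [ 1.2  0.4 -3.4] open 0.0245
dist mm 251.3 per row 31.410547305997355 turn/row [-0.66, 2.2, -1.2]
[[7.6, 12.5, 27.8], [6.3, 12.3, 28.2], [4.9, 12.1, 28.6], [3.6, 11.8, 28.9], [2.2, 11.6, 29.1], [0.9, 11.3, 29.3], [-0.5, 10.9, 29.4], [-1.9, 10.6, 29.5]]
```

Emit:
{"fn": "jog_arm", "kwargs": {"delta_pos": [[8,8,28],[6,12,29],[5,12,30],[4,12,30],[2,12,30],[1,12,26],[0,10,18],[0,4,8]], "turn": [[-0.7,2.2,-1.2],[-0.7,2.2,-1.2],[-0.7,2.2,-1.2],[-0.7,2.2,-1.2],[-0.7,2.2,-1.2],[-0.7,2.2,-1.2],[-0.6,2.2,-1.2],[-0.4,1.2,-0.8]], "jaw": [1,1,1,1,1,1,1,1]}}

```text
time: 13.37
eef_pos: [0.5208, -0.22, 0.2593]
ee_rot: [-0.095, 2.185, -2.185]
wrist_force: [-0.2, 1.3, -3.7]
opening: 0.0246
```

```bash
python3 -c "
from h import *
plan([.532,-.231,.20],down(-85),1,half=False)"
```

```text
t 13.37 pos [ 0.5208 -0.22    0.2593] q [-0.54  0.07  1.64 -0.    1.44  0.96] F [-0.2  1.3 -3.7] open 0.0246
dist mm 61.4 per row 61.36091748826642 turn/row [0.03, -0.49, 0.46]
[[-10.8, 59.2, 11.8]]
```

Emit:
{"fn": "jog_arm", "kwargs": {"delta_pos": [[-4,5,4],[-4,10,4],[-2,14,3],[0,14,0],[0,10,0],[0,4,0],[0,0,0],[0,0,0]], "turn": [[0,0,0.2],[0,0,0.2],[0,0,0],[0,0,0],[0,0,0],[0,0,0],[0,0,0],[0,0,0]], "jaw": [1,1,1,1,1,1,1,1]}}

```text
time: 14.03
eef_pos: [0.5316, -0.2318, 0.1916]
ee_rot: [-0.092, 2.185, -2.181]
wrist_force: [-0.3, -0.0, -3.9]
opening: 0.0246
```

```bash
python3 -c "
from h import *
plan([.532,-.231,.159],down(-85),1,half=False)
s,t=robot.snapshot('scene'),robot.snapshot('top')
p,r,o=pose();M=r.as_matrix();print(M.round(3))
for d in (0,.035,.099):print(S.proj(p+d*M[:,1]),T.proj(p+d*M[:,1]))
f=lambda i,x,y:cv2.resize(i[y:y+120,x:x+110],None,fx=3.6,fy=3.6,interpolation=2)
cv2.imwrite('pics/c8.png',np.hstack([f(t,275,170),f(s,165,160)]))"
```

```text
t 14.03 pos [ 0.5316 -0.2318  0.1916] q [-0.55  0.15  1.68 -0.    1.31  0.94] F [-0.3 -0.  -3.9] open 0.0246
dist mm 32.6 per row 32.608765558215325 turn/row [0.12, -0.42, 0.27]
[[-0.7, 32.6, -0.7]]
[[-0.997 -0.004  0.08 ]
 [-0.08   0.001 -0.997]
 [ 0.004 -1.    -0.001]]
[219.0140646  191.11355409] [329.10148873 236.51553712]
[220.37275041 199.56653135] [327.26812212 237.3227592 ]
[222.68095667 213.92688967] [324.23074018 238.66010316]
```

View pics/c8.png

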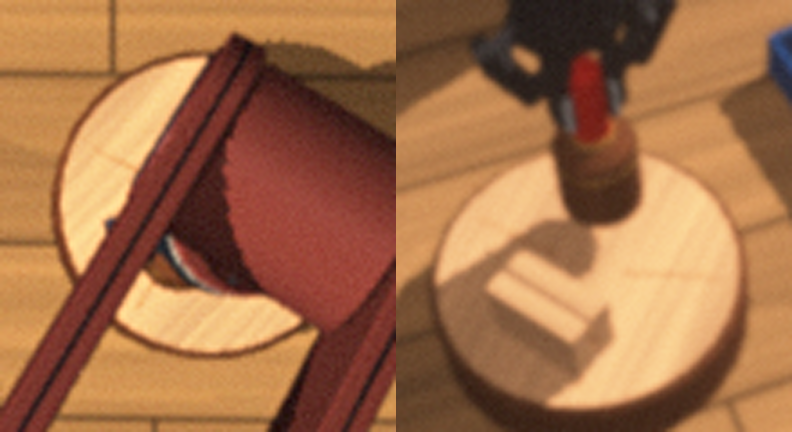

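Emit:
{"fn": "jog_arm", "kwargs": {"delta_pos": [[0,5,0],[0,8,0],[0,8,0],[0,5,0],[0,2,0],[0,0,0],[0,0,0],[0,0,0]], "turn": [[0,-0.1,0.1],[0,0,0.1],[0,0,0],[0,0,0],[0,0,0],[0,0,0],[0,0,0],[0,0,0]], "jaw": [1,1,1,1,1,1,1,1]}}

```text
time: 14.8
eef_pos: [0.5332, -0.2326, 0.164]
ee_rot: [-0.085, 2.176, -2.179]
wrist_force: [-0.4, 0.0, -4.1]
opening: 0.0247
```

Emit:
{"fn": "jog_arm", "kwargs": {"delta_pos": [[0,1,0],[0,1,0],[0,1,0],[0,1,0],[0,1,0],[0,0,0],[0,0,0],[0,0,0]], "turn": [[0,0,0],[0,0,0],[0,0,0],[0,0,0],[0,0,0],[0,0,0],[0,0,0],[0,0,0]], "jaw": [1,1,1,1,1,1,1,1]}}

```text
time: 15.47
eef_pos: [0.5339, -0.2331, 0.1596]
ee_rot: [-0.083, 2.174, -2.179]
wrist_force: [0.8, -0.1, -3.6]
opening: 0.0245
```

Emit:
{"fn": "jog_arm", "kwargs": {"delta_pos": [[0,1,0],[0,1,0],[0,1,0],[0,0,0],[0,0,0],[0,0,0],[0,0,0],[0,0,0]], "turn": [[0,0,0],[0,0,0],[0,0,0],[0,0,0],[0,0,0],[0,0,0],[0,0,0],[0,0,0]], "jaw": [1,1,1,1,1,1,1,1]}}

```text
time: 16.13
eef_pos: [0.5351, -0.2334, 0.1594]
ee_rot: [-0.08, 2.171, -2.179]
wrist_force: [-1.0, 0.5, -0.5]
opening: 0.0245
```

```bash
python3 -c "
from h import *
plan([.535,-.2334,.159],down(-86),1,half=False);print(pose()[1].as_matrix()[:,1], robot.observe()['ft_torque'])"
```

```text
t 16.13 pos [ 0.5351 -0.2334  0.1594] q [-0.55  0.18  1.72  0.    1.24  0.94] F [-1.   0.5 -0.5] open 0.0245
dist mm 0.4 per row 0.4449829529195382 turn/row [-0.23, 0.71, -0.48]
[[0.1, 0.4, -0.0]]
[ 0.00871217 -0.00339083 -0.9999563 ] [0.22972126 0.30401879 0.00648948]
```

Tool is 0.5° off vertical; correct that and press a little more.

Emit:
{"fn": "jog_arm", "kwargs": {"delta_pos": [[0,1,0],[0,1,0],[0,1,0],[0,0.5,0],[0,0.5,0],[0,0.5,0],[0,0,0],[0,0,0]], "turn": [[-0.1,0,-0.2],[-0.1,0,-0.2],[0,0,-0.1],[0,0,0],[0,0,0],[0,0,0],[0,0,0],[0,0,0]], "jaw": [1,1,1,1,1,1,1,1]}}

```text
time: 16.8
eef_pos: [0.5358, -0.2338, 0.1594]
ee_rot: [-0.09, 2.178, -2.181]
wrist_force: [-1.9, 0.9, 2.9]
opening: 0.0249
```

```bash
python3 -c "
from h import *
plan([.535,-.2334,.159],down(-86),1,half=False);print(pose()[1].as_matrix()[:,1], robot.observe()['ft_torque'])
s=robot.snapshot('scene')
cv2.imwrite('pics/c9.png',cv2.resize(s[150:290,155:290],None,fx=4,fy=4,interpolation=2))"
```

```text
t 16.8 pos [ 0.5358 -0.2338  0.1594] q [-0.55  0.18  1.71 -0.    1.25  0.94] F [-1.9  0.9  2.9] open 0.0249
dist mm 0.9 per row 0.9451203710849737 turn/row [-0.08, 0.73, -0.02]
[[0.7, 0.4, -0.5]]
[ 4.49492363e-04 -1.35612265e-03 -9.99998979e-01] [ 0.39386275  0.42971577 -0.01975657]
```

View pics/c9.png

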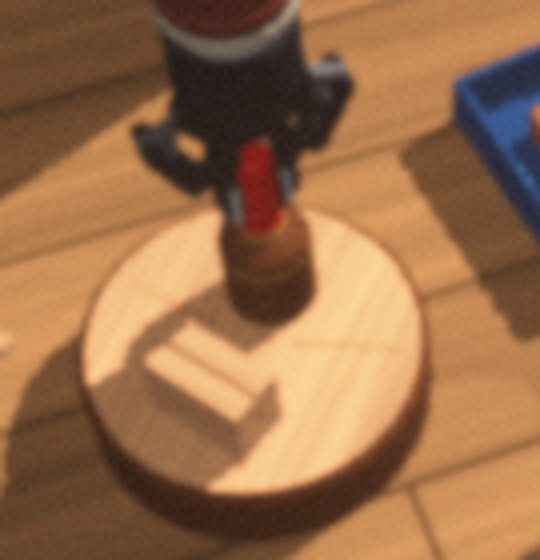

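Emit:
{"fn": "jog_arm", "kwargs": {"delta_pos": [[0,0,0],[0,0,0],[0,0,0],[0,0,0],[0,0,0],[0,0,0],[0,0,0],[0,0,0]], "turn": [[0,0,0],[0,0,0],[0,0,0],[0,0,0],[0,0,0],[0,0,0],[0,0,0],[0,0,0]], "jaw": [1,0.66,0.62,0.58,0.5,0.4,0.3,0.3]}}

```text
time: 17.52
eef_pos: [0.537, -0.2349, 0.1584]
ee_rot: [-0.086, 2.174, -2.182]
wrist_force: [-0.3, -0.4, -1.4]
opening: 0.0597
```

Emit:
{"fn": "jog_arm", "kwargs": {"delta_pos": [[0,-5,0],[0,-10,0],[0,-15,0],[0,-20,0],[0,-25,0],[0,-25,0],[0,-20,0],[0,-5,0]], "turn": [[0,0,0],[0,0,0],[0,0,0],[0,0,0],[0,0,0],[0,0,0],[0,0,0],[0,0,0]], "jaw": [0.3,0.3,0.3,0.3,0.3,0.3,0.3,0.3]}}

```text
time: 18.18
eef_pos: [0.5352, -0.2336, 0.2912]
ee_rot: [-0.089, 2.177, -2.181]
wrist_force: [-0.4, -0.8, 2.0]
opening: 0.0601
```

Emit:
{"fn": "jog_arm", "kwargs": {"delta_pos": [[0,-5,-10],[0,0,-25],[0,0,-35],[0,0,-35],[0,0,-25],[0,0,-10],[0,0,0],[0,0,0]], "turn": [[0,0,0],[0,0,0],[0,0,0],[0,0,0],[0,0,0],[0,0,0],[0,0,0],[0,0,0]], "jaw": [0.3,0.3,0.3,0.3,0.3,0.3,0.3,0.3]}}

```text
time: 18.85
eef_pos: [0.5216, -0.0865, 0.2956]
ee_rot: [-0.086, 2.178, -2.183]
wrist_force: [0.7, 0.1, 0.2]
opening: 0.0598
```

```bash
python3 -c "
from h import *
s,t=robot.snapshot('scene'),robot.snapshot('top'); o=robot.observe(); print(o['time'],o['eef_pos'],o['wrist_force'])
print('expected tip',S.proj([.536,-.234,.21]),T.proj([.536,-.234,.21]),'foot',T.proj([.536,-.234,.06]),S.proj([.536,-.234,.06]))
cv2.imwrite('pics/c10.png',np.hstack([cv2.resize(t[130:310,60:400],None,fx=1.2,fy=1.2),cv2.resize(s[100:280,160:460],None,fx=1.2,fy=1.2)]))
f=lambda i,x,y:cv2.resize(i[y:y+110,x:x+110],None,fx=3.4,fy=3.4,interpolation=2)
cv2.imwrite('pics/c11.png',np.vstack([cv2.resize(np.hstack([t[150:290,60:400],s[100:240,180:460]]),(748,169)),np.hstack([f(t,280,175),f(s,170,160)])]))"
```

```text
18.95 [ 0.52171696 -0.08756392  0.29554698] [ 0.12491991 -0.55761755  0.30155756]
expected tip [218.0646369  188.16840839] [330.88640113 234.31562879] foot [323.54975546 237.5482032 ] [223.61162025 222.49844168]
```

View pics/c11.png

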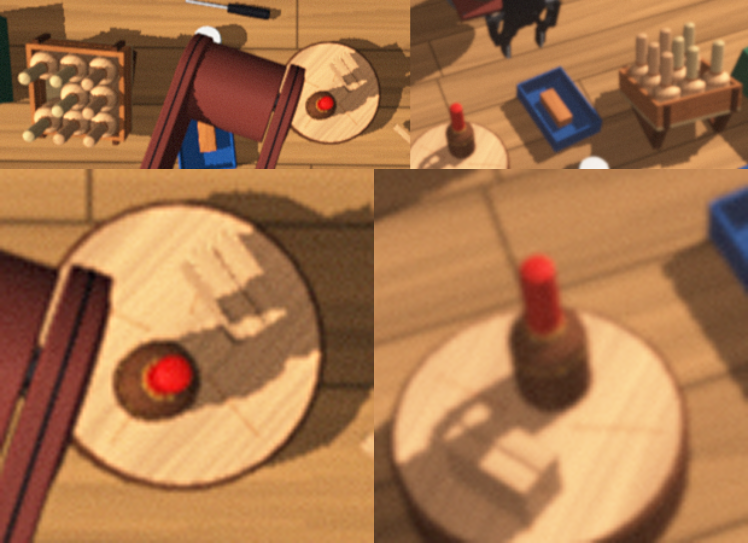

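```bash
python3 -c "
from cell import robot
print(robot.job_done())"
```

```text
the job is handed in; nothing more can be done
None
```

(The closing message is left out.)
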